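Hang the keyhole bracket on the spring stud

TASK

Hang the metal clothes-hanger bracket on the grey upright panel: put its keyhole over the stud's head, press it gently flat to the panel, and push it straight down, firmly but without forcing it, until the stud is fully home at the end of the narrow slot, then let go so that it stays there by itself, upright and flat. The stud sits 6 to 16 mm to the left or right of the panel's middle, so look or feel for it, and never push its spring-mounted head hard into the panel. Leave the other things where they are.

Things in the scene. Friction and masses are not known exactly. Their poses are not given: they have to be found in the camera images.
- bracket: Loose aluminium wall bracket, 0.2 to 0.33 kg, standing upright, arm towards the robot. Origin: middle of the lower edge of its plate's back face; z up, x out of the back (to the panel when hung), y along the plate. Plate 70 wide, 120 high, 5 thick (x -5 to 0) with a keyhole on its middle line. A J-shaped arm leaves the plate's front at its foot and ends in an upturned grip.
- keyhole (a point): Centre of the keyhole's wide opening, on the plate's back face, 70 mm above the lower edge; axes as the bracket's. The opening is 26 mm wide (y) and 26 high with cut corners; the slot leads up from it.
- slot_end (a point): Where the stud's axis lies when home, on the plate's back face, 99 mm above the lower edge; axes as the bracket's. The slot is 10 mm wide and its end is 102.5 above the lower edge. On the plate's front beside the slot, ramps begin 82 above the lower edge and rise to lands 4.5 high (9.5 mm over the back face) from 91.5 up; they draw the stud's head out as the bracket slides down.
- grip (a point): Point to grip on the arm's upturned end, across y, from above: 64 mm in front of the plate's back face (x = -64), 80 mm above the lower edge, 30 mm below the top of the upturned end, which is 12 mm thick in y and 20 mm in x; axes as the bracket's.
- panel: Fixed grey panel standing on two dark feet on the worktop, 190 mm wide (y), 190 high, 18 thick. Origin: middle of its front face at worktop level; x into the panel (away from the robot), z up, y along the face to the left. The feet are 12 high and stand 15 out in front of the face, 75 to either side of the middle.
- stud_mark (a point): Point on the panel's front face, on its middle line, 145 mm above the worktop; axes as the panel's. The stud's axis is at this height but 6 to 16 mm to one side or the other along y, not reported; a flat old screw hole is on the other side. Steel head 18 mm across, 5 thick, front slightly domed; shank 7 thick. At rest the head's underside stands 7.5 mm and its front 12.5 mm off the panel.
- stud (a joint): Travel of the spring-mounted stud along its axis in m: 0 at rest, positive drawn out of the panel (about 0.002 with the lands under the head), negative pushed in; 3.5 N per mm both ways, stop at -0.005 (17.5 N). Sliding the bracket home takes some 4 to 10 N of downward push; its weight alone does not do it.
- tin: Bystander: low round food tin, 75 mm across, 58 high; origin under its middle.
- keys: Bystander: bunch of keys lying flat, 104x115x8 mm; origin under its middle.
- marker: Bystander: marker pen lying down, 135 mm long, 17 thick; origin under its middle.
- wood_peg: Bystander: small wooden clothes peg lying flat, 72x15x12 mm; origin under its middle.
- tape_rule: Bystander: pocket tape measure, 80x33x60 mm; origin under its middle.
- pot: Bystander: low round pot, 69 mm across, 41 high; origin under its middle.
- soap_carton: Bystander: upright carton, 55x74x112 mm; origin under its middle.
- lemon_can: Bystander: upright spray can, 66 mm across, 205 high; origin under its middle.

How it is judged:
By the outcome, as a careful person would: the job done as asked, in the order asked, and still so for the second after the job is handed in, with the robot touching nothing.
It also fails if it takes over 72 s, if anything falls off the work surface, if the arm or the gripper's body presses on something with over 40 N, if the wrist force passes 120 N, or if a joint passes its speed limit or range.

ROBOT

A 6-joint arm with a two-finger parallel gripper is mounted at the origin on a cart in front of the work surface, level with it; the furniture and walls round the work are solid. World frame = base frame: x ahead of the robot, y to its left, z up, the work surface at z = 0. Lengths are in m, angles in rad, forces in N, time in s.
With the tool pointing down it reaches from about 0.3 to 0.775 m from the base axis. Payload 14.6 kg.
Tool frame: the origin (TCP) lies at the centre of the arm's flange, where the gripper is bolted on; the fingertips stand 199 mm ahead of it and the grasp point (between the pads) lies ctrl.tcp_to_grasp ahead of it (ctrl.tcp_to_grasp is the distance from the TCP to the grasp point, in m); z points along the fingers, y is the line along which they close (so a half turn about z gives the same grasp; the last joint's range is limited). The gripper opens to 94 mm and grips with 3 to 60 N. Pads are 16 mm wide; open, the fingers measure 119 mm over their backs; the gripper's body (75 mm by 177 mm) begins 78 mm behind the grasp point.
Start: joints at [1.078, 0.3, 1.521, -0, 1.321, -0.067], TCP at [0.227, 0.501, 0.405] pointing down, gripper open.
Joint ranges: [-3.03, 3.03], [-0.79, 2.21], [0.23, 2.52], [-1.04, 4.18], [0, 3.07], [-2.55, 2.55]. Speed limits (rad/s): [2.22, 2.22, 2.57, 3.14, 3.14, 3.14].

INTERFACE

Orientations are given as [roll, pitch, yaw] about the fixed x, y, z axes, in that order (R = Rz(yaw) Ry(pitch) Rx(roll)).
In Python, from station import ctrl gives the robot as it stands. The module is installed in compiled form; this text tells all that it offers.
- The arm moves only by the shell command python3 -m jog 'ROWS' [OPENING] [FORCE]. ROWS is JSON, a list of rows, each a list of 6 numbers: the shift along the tool's x, y, z in cm, then the turn, a rotation vector about the tool's x, y, z in rad. In form: [[tx, ty, tz, ax, ay, az], ...]. A call has 1 to 8 rows; each row is the pose to reach, as a shift and turn from the pose commanded when the call began, along the tool's axes at that moment; what a row does not reach only later rows make up. A row lasts 1/10 s, in which the tool goes at most 50 mm and 8.59 degrees, less where a joint would pass 70% of its speed; a pose out of reach is approached as far as the arm can. A call with a gripper value outside its range is refused whole. OPENING is the opening in per cent of the stroke, from 0 (shut) to 100 (fully open), set as the call begins (- or left out, the last holds). The fingers move at their own pace and stop on an object; FORCE is the grip in N (left out, the last holds). Time passes only in rows, so rows that repeat a pose let the fingers close. It gives the time, the measured TCP pose, the force, the opening and the grip force at its end, in the units of the state.
- ctrl.get_obs(): the state, without advancing time (a new reading comes with each control period).
- ctrl.camera(name): name is "side" or "top" or "wrist"; returns a dict with "img" (400x640x3 uint8, blue, green, red), "intrinsics" (3x3 intrinsics, pixels), "k1" (the pictures are not rectified: a ray, as slopes to the right and down, at radius r is drawn at 1 + k1 r^2 times it, then the intrinsics apply), "R" (3x3) and "t" (3): a world point X has camera coordinates R X + t. Camera axes: x right, y down, z forward; pixel columns grow to the right and rows downward; lengths in m; the calibration is good to about 2 mm. A picture is of the moment at which its call begins. There is no depth.
- ctrl.hand_in(): hands the job in; it is judged then, once.
The state is a dict: "time_s": time; "qpos": joint angles; "joint_vel": joint speeds; "tau": joint torques, N m; "ee_pos": TCP position; "eef_rot": TCP orientation; "force": force on the tool from outside, world axes, zero at the start; "moment": the same for the moment, N m; "grip_width": finger opening in m; "grip_force": force on a finger pad.
Only numpy, scipy, OpenCV 4.12 (cv2) and the standard library are available. Lean on these libraries where they do the work, as an engineer would, in place of code of your own. Each camera call takes 0.05 s, during which the arm holds its last target. There are 200 camera calls.

## Working session

There is one attempt and no reset: what is moved stays moved. The work goes in short steps, Python scripts to look and compute and a shell command to move; the robot and the scene stay as the last step left them, time stands still between calls to the robot, and variables do not carry over. Pictures are saved under pics/ and viewed, at most 10 in all, crops included, and the job is handed in when it is done.

```bash
mkdir -p pics; ls
cat > h.py <<'E'
import numpy as np, cv2
from station import ctrl
from scipy.spatial.transform import Rotation as Ro
def cam(n,f=None):
    c=ctrl.camera(n)
    if f: cv2.imwrite('pics/'+f,c['img'])
    return c
def ray(c,u,v):
    K=np.array(c['intrinsics']);k=c['k1']
    D=np.array([(u-K[0,2])/K[0,0],(v-K[1,2])/K[1,1]]);s=D.copy()
    for _ in range(30): s=D/(1+k*(s@s))
    R=np.array(c['R']);t=np.array(c['t'])
    d=R.T@np.array([s[0],s[1],1]);return -R.T@t,d/np.linalg.norm(d)
def onplane(c,u,v,z):
    o,d=ray(c,u,v);return o+d*(z-o[2])/d[2]
def tri(a,b):
    A=np.zeros((3,3));B=np.zeros(3);g=[]
    for o,d in (a,b):
        P=np.eye(3)-np.outer(d,d);A+=P;B+=P@o
    x=np.linalg.solve(A,B)
    return x,[np.linalg.norm((np.eye(3)-np.outer(d,d))@(x-o)) for o,d in (a,b)]
def proj(c,X):
    p=np.array(c['R'])@np.array(X)+np.array(c['t']);s=p[:2]/p[2];s=s*(1+c['k1']*(s@s))
    K=np.array(c['intrinsics']);return K[0,0]*s[0]+K[0,2],K[1,1]*s[1]+K[1,2]
def st():
    o=ctrl.get_obs();print(o['time_s'],np.round(o['ee_pos'],4),np.round(o['eef_rot'],4),np.round(o['force'],2),o['grip_width'],np.round(o['qpos'],3))
E
python3 - <<'E'
from h import *
st();print(ctrl.tcp_to_grasp)
for n in('side','top','wrist'):
    c=cam(n,n+'0.png');print(n,-np.array(c['R']).T@c['t'],np.round(c['R'],3).tolist())
E
```

```text
pics
0.0 [0.2272 0.5009 0.4041] [-3.1405e+00 -1.0000e-04  2.7158e+00] [-0.8  -0.6   0.63] 0.09386726566021042 [ 1.078  0.3    1.522  0.     1.321 -0.067]
0.1804
side [ 0.09904147 -0.65134456  0.82826406] [[0.834, -0.552, -0.013], [-0.378, -0.553, -0.743], [0.403, 0.624, -0.669]]
top [ 0.03984268 -0.0292137   1.33856479] [[0.083, -0.997, 0.008], [-0.938, -0.081, -0.338], [0.338, 0.02, -0.941]]
wrist [0.16536873 0.53059292 0.3843388 ] [[0.414, 0.91, -0.002], [0.885, -0.402, 0.235], [0.213, -0.099, -0.972]]
```

```bash
python3 -c "
import cv2,numpy as np
a=cv2.imread('pics/side0.png');b=cv2.imread('pics/top0.png')
cv2.imwrite('pics/st0.png',cv2.resize(np.vstack([a,b]),(480,600)))"
```

```text
(no output)
```

View pics/side0.png

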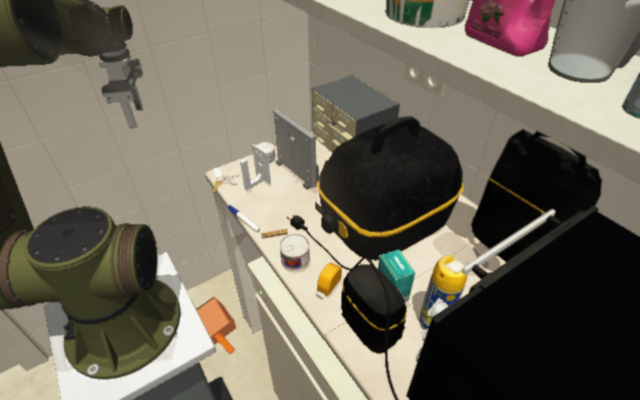

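View pics/top0.png

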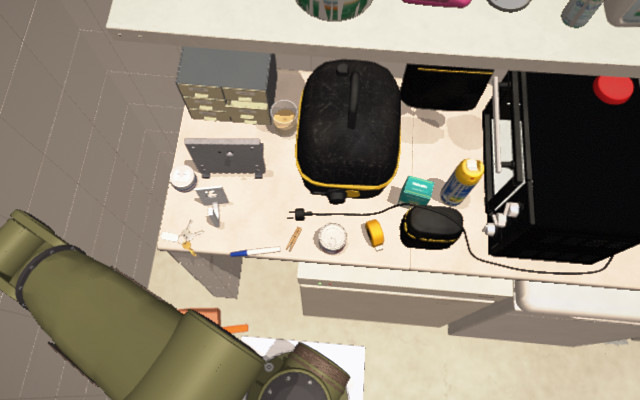

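The side view shows the panel at about (297,148), the bracket in front of it at (258,165). In the top view the panel is at (225,155), a stud-like dot at (229,155), and the bracket at (212,203). Next I'll enlarge both.

```bash
python3 -c "
import cv2,numpy as np
a=cv2.imread('pics/side0.png')[95:205,205:335];b=cv2.imread('pics/top0.png')[125:235,160:290]
f=lambda x:cv2.resize(x,None,fx=5,fy=5,interpolation=cv2.INTER_CUBIC)[:, :]
cv2.imwrite('pics/z1.png',cv2.resize(f(a),(709,600)));cv2.imwrite('pics/z2.png',cv2.resize(f(b),(709,600)))"
```

```text
(no output)
```

View pics/z1.png

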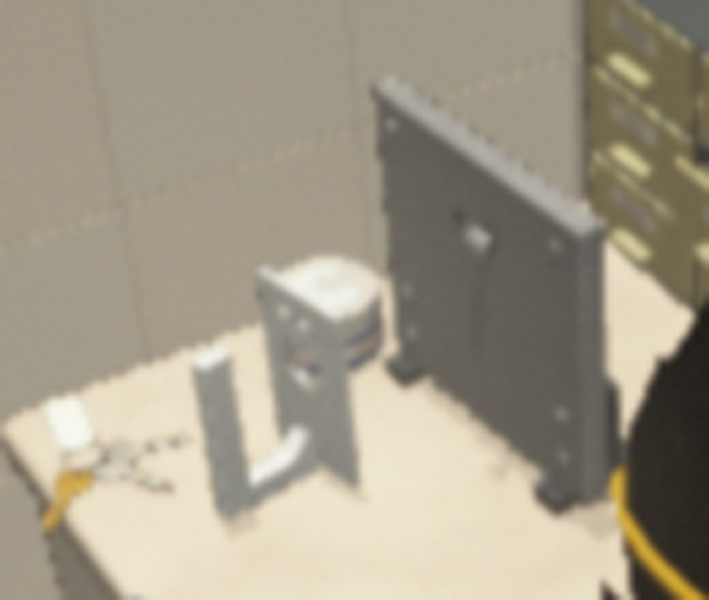

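View pics/z2.png

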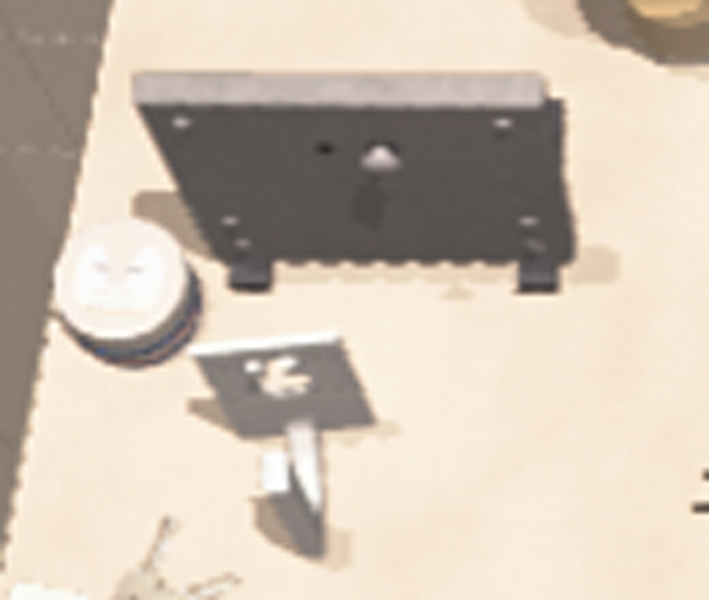

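The crops show the stud head at crop (381,157) in the top view and (476,237) in the side view. The old hole is to its left at (325,149) in the top view. The bracket's grip top is at (275,472) top and (212,360) side.

Run:
```python
from h import *
t=cam('top');s=cam('side')
T=lambda x,y:ray(t,160+x/5.4538-.4,125+y/5.4545-.4)
S=lambda x,y:ray(s,205+x/5.4538-.4,95+y/5.4545-.4)
for n,a,b in [('stud',(381,157),(476,237)),('panelTL',(140,104),(378,95)),('panelTR',(543,103),(583,237)),
 ('plateTL',(192,354),(262,270)),('plateTR',(340,337),(338,318)),('plateBR',(375,425),(357,487)),('griptop',(275,472),(212,360))]:
    x,e=tri(T(*a),S(*b));print(n,np.round(x,4),np.round(e,4))
t_=lambda x,y,z:np.round(onplane(t,160+x/5.4538-.4,125+y/5.4545-.4,z),4)
print('feet front',t_(231,290,0),t_(268,290,0),t_(520,290,0),t_(557,290,0))
print('feet top front',t_(231,276,0.012),t_(557,275,.012))
print('plate bottom',t_(243,438,0),t_(375,427,0))
print('panel top', t_(140,104,.19),t_(543,103,.19))
print('griptopcorners',[t_(*p,.11) for p in ((263,455),(286,455),(286,490),(263,490))])
print('plate top',t_(192,354,.12),t_(340,337,.12))
```

```text
stud [0.5885 0.2298 0.1479] [0.0002 0.0002]
panelTL [0.5903 0.3367 0.1821] [0.0005 0.0005]
panelTR [0.606  0.1508 0.1849] [0.0004 0.0004]
plateTL [0.4953 0.3113 0.1154] [0.0017 0.0017]
plateTR [0.507  0.242  0.1201] [0.0007 0.0007]
plateBR [ 5.070e-01  2.438e-01 -5.000e-04] [0.0014 0.0014]
griptop [0.442  0.2658 0.1051] [0.0006 0.0006]
feet front [0.5736 0.3292 0.    ] [0.5753 0.31   0.    ] [0.5868 0.1788 0.    ] [0.5885 0.1594 0.    ]
feet top front [0.5767 0.3273 0.012 ] [0.592  0.1587 0.012 ]
plate bottom [0.4925 0.3102 0.    ] [ 0.5043  0.2437 -0.    ]
panel top [0.5861 0.3343 0.19  ] [0.6031 0.1501 0.19  ]
griptopcorners [array([0.4477, 0.2716, 0.11  ]), array([0.4486, 0.2609, 0.11  ]), array([0.4314, 0.2582, 0.11  ]), array([0.4305, 0.2689, 0.11  ])]
plate top [0.4917 0.3102 0.12  ] [0.5063 0.2421 0.12  ]
```

```bash
cat >> h.py <<'E'
def go(p,yaw,roll=np.pi,pitch=0):
    o=ctrl.get_obs();R=Ro.from_euler('xyz',o['eef_rot']);T=Ro.from_euler('xyz',[roll,pitch,yaw])
    print('row',np.round(100*(R.inv().apply(np.array(p)-o['ee_pos'])),2),np.round((R.inv()*T).as_rotvec(),3))
E
python3 -c "
from h import *
go([.44,.265,.36],np.pi+.18)"; python3 -m jog --help | head -20
```

```text
row [-29.12 -12.69   4.45] [-0.    -0.    -0.606]invalid input: not JSON, or not a number
```

```bash
python3 -m jog '[[-4,-1.8,0,0,0,-0.1],[-8,-3.5,0,0,0,-0.2],[-12,-5.2,0,0,0,-0.3],[-16,-7,1,0,0,-0.4],[-20,-9,2,0,0,-0.5],[-24,-10.5,3,0,0,-0.6],[-27,-12,4,0,0,-0.606],[-29.1,-12.7,4.4,0,0,-0.606]]'; python3 -m jog '[[0,0,0,0,0,0],[0,0,0,0,0,0]]'
python3 - <<'E'
from h import *
st();cam('wrist','w1.png')
E
```

```text
time_s: 1.05
ee_pos: [0.4408, 0.2631, 0.3597]
eef_rot: [-3.141, -0.001, -2.963]
force: [-0.4, 0.7, 1.0]
grip_width: 0.0938
grip_force: 0.0
time_s: 1.25
ee_pos: [0.4397, 0.2651, 0.3606]
eef_rot: [3.142, -0.0, -2.962]
force: [0.4, 0.2, -0.1]
grip_width: 0.0939
grip_force: 0.0
1.25 [0.4397 0.2651 0.3606] [ 3.1415e+00 -4.0000e-04 -2.9622e+00] [ 0.44  0.2  -0.13] 0.09393499006902868 [ 0.471  0.26   1.678  0.     1.203 -1.279]
```

View pics/w1.png

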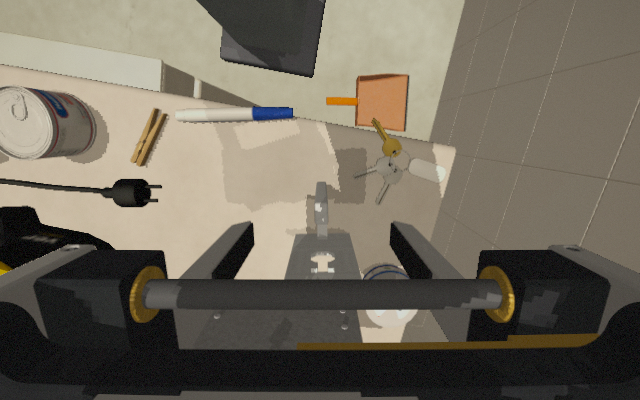

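The wrist view shows the bracket centred between the fingers: upturned end at (321,183–237), plate edges symmetric about u≈322, so the yaw is right. I'll check the fore-aft position by projecting the predicted corners.

Run:
```python
from h import *
c=cam('wrist')
a=.18;ex=np.array([np.cos(a),np.sin(a),0]);ey=np.array([-np.sin(a),np.cos(a),0]);g=np.array([.44,.265,0])
for dx in(-.01,.01):
  for dy in(-.006,.006): print(dx,dy,np.round(proj(c,g+dx*ex+dy*ey+[0,0,.11]),1))
print('plate top front',[np.round(proj(c,g+.059*ex+dy*ey+[0,0,.12]),1) for dy in(-.035,.035)])
print('keyhole front',np.round(proj(c,g+.059*ex+[0,0,.07]),1))
print('foot',np.round(proj(c,g-.01*ex),1))
im=c['img'][170:300,270:380];cv2.imwrite('pics/w1z.png',cv2.resize(im,None,fx=4.6,fy=4.6,interpolation=cv2.INTER_CUBIC))
```

```text
-0.01 -0.006 [312.1 201.8]
-0.01 0.006 [326.  201.8]
0.01 -0.006 [312.3 223.8]
0.01 0.006 [325.9 223.8]
plate top front [array([279.7, 279.8]), array([358.5, 279.9])]
keyhole front [319.6 255.5]
foot [319.9 180.3]
```

View pics/w1z.png

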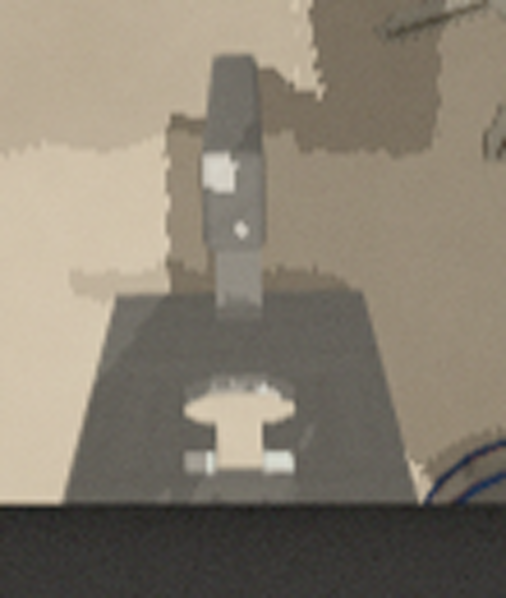

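The predicted grip top is within 2 px of what's seen, and yaw is about 0.20. Descending to grasp.

```bash
python3 -c "
from h import *
go([.4397,.266,.2605],np.pi+.20)"; python3 -m jog '[[0,-0.05,3,0,0,-0.02],[0,-0.1,6,0,0,-0.02],[0,-0.1,9,0,0,-0.02],[0,-0.1,10,0,0,-0.02],[0,-0.1,10,0,0,-0.02]]'; python3 -m jog '[[0,0,0,0,0,0],[0,0,0,0,0,0],[0,0,0,0,0,0],[0,0,0,0,0,0],[0,0,0,0,0,0],[0,0,0,0,0,0],[0,0,0,0,0,0],[0,0,0,0,0,0]]' 0 60
```

```text
row [-0.05  0.02 10.04] [ 0.     0.    -0.019]
time_s: 1.85
ee_pos: [0.4395, 0.2646, 0.2601]
eef_rot: [-3.141, -0.002, -2.94]
force: [-0.5, 0.2, 0.2]
grip_width: 0.0942
grip_force: 0.0
time_s: 2.65
ee_pos: [0.4399, 0.264, 0.2606]
eef_rot: [-3.142, -0.0, -2.941]
force: [0.3, 0.4, 0.3]
grip_width: 0.0332
grip_force: 0.0
```

```bash
python3 -m jog '[[0,0.2,0,0,0,0],[0,0.2,0,0,0,0],[0,0.2,0,0,0,0],[0,0.2,0,0,0,0],[0,0.2,0,0,0,0],[0,0.2,0,0,0,0],[0,0.2,0,0,0,0],[0,0.2,0,0,0,0]]' 0 60
```

```text
time_s: 3.45
ee_pos: [0.4395, 0.266, 0.2606]
eef_rot: [3.142, -0.0, -2.941]
force: [-0.7, -0.2, -0.3]
grip_width: 0.0118
grip_force: 60.0
```

```bash
python3 -m jog '[[0,0,-1,0,0,0],[0,0,-2,0,0,0],[0,0,-3.5,0,0,0],[0,0,-5,0,0,0],[0,0,-6.5,0,0,0],[0,0,-7.5,0,0,0],[0,0,-7.5,0,0,0]]'; python3 -c "
from h import *
st();go([.4994,.2218,.3355],np.pi+.09)"
```

```text
time_s: 4.15
ee_pos: [0.4396, 0.266, 0.3373]
eef_rot: [3.141, 0.003, -2.941]
force: [-0.1, -0.3, -1.2]
grip_width: 0.0121
grip_force: 60.0
4.15 [0.4396 0.266  0.3373] [ 3.1409e+00  2.7000e-03 -2.9414e+00] [-0.05 -0.31 -1.2 ] 0.012143250709603853 [ 0.473  0.287  1.702 -0.     1.149 -1.298]
row [-4.98 -5.52  0.19] [0.001 0.003 0.11 ]
```

```bash
python3 -m jog '[[-0.5,-1,0,0,0,0.03],[-1.5,-2.5,0,0,0,0.06],[-2.5,-4,0,0,0,0.11],[-3.5,-5,0.1,0,0,0.11],[-4.5,-5.5,0.1,0,0,0.11],[-5,-5.5,0.1,0,0,0.11],[-5,-5.5,0.1,0,0,0.11],[-5,-5.5,0.1,0,0,0.11]]'
python3 - <<'E'
from h import *
st()
s=cam('side','s2.png')['img'];t=cam('top','t2.png')['img']
f=lambda x:cv2.resize(x,(400,400),interpolation=cv2.INTER_CUBIC)
a=f(s[100:180,235:315]);b=f(t[130:210,190:270])
cv2.imwrite('pics/z3.png',np.hstack([a,b]))
E
```

```text
time_s: 4.95
ee_pos: [0.4992, 0.2224, 0.3344]
eef_rot: [-3.142, -0.001, -3.051]
force: [-0.6, 0.1, -3.7]
grip_width: 0.0117
grip_force: 60.0
4.95 [0.4992 0.2224 0.3344] [-3.1415e+00 -5.0000e-04 -3.0506e+00] [-0.62  0.1  -3.69] 0.011690827864046845 [ 0.352  0.36   1.612  0.     1.17  -1.31 ]
```

View pics/z3.png

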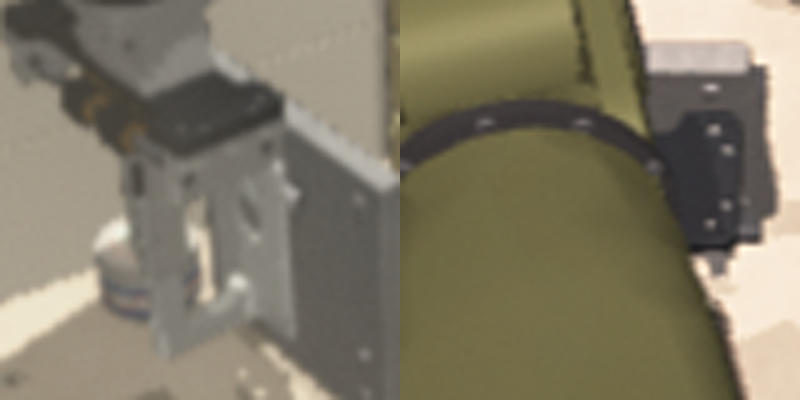

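The side view shows the bracket upright, held just in front of the stud, with the stud tip at full-frame (293,138). The arm blocks the top view. Next I'll compare bracket corners and stud in the side view.

Run:
```python
from h import *
s=cam('side');t=cam('top')
im0=cv2.imread('pics/side0.png');t0=cv2.imread('pics/top0.png')
# bright stud blob in initial pics, subpixel centroid above local panel grey
for n,c,im,(u,v) in (('side',s,im0,(292,138)),('top',t,t0,(230,154))):
    g=cv2.cvtColor(im,cv2.COLOR_BGR2GRAY)[v-5:v+6,u-5:u+6].astype(float)
    w=np.clip(g-np.median(g)-15,0,None);yy,xx=np.mgrid[v-5:v+6,u-5:u+6]
    cu,cv_=(w*xx).sum()/w.sum(),(w*yy).sum()/w.sum()
    print(n,cu,cv_,onplane(c,cu,cv_,.145).round(4)); 
    if n=='side': print(g.astype(int))
o=ctrl.get_obs();p=np.array(o['ee_pos']);a=o['eef_rot'][2]-np.pi
ex=np.array([np.cos(a),np.sin(a),0]);ey=np.array([-np.sin(a),np.cos(a),0]);ez=np.array([0,0,1])
B=p+.064*ex-ez*(.1804+.08);print('B',B,a)
q=lambda P:((np.array(proj(s,P))-[235,100])*5+2).round(0)
print('pred crop: BR front',q(B-.005*ex-.035*ey),'BR back',q(B-.035*ey),'BL front',q(B-.005*ex+.035*ey),'keyhole front',q(B-.005*ex+.07*ez),'keyhole back',q(B+.07*ez),'TR back',q(B-.035*ey+.12*ez),'arm foot front -y',q(B-.074*ex-.006*ey))
c=s['img'][120:180,250:310];cv2.imwrite('pics/z4.png',cv2.resize(c,(600,600),interpolation=cv2.INTER_CUBIC))
```

```text
side 292.1709956709957 138.03679653679654 [0.5911 0.2331 0.145 ]
[[ 94  87  87  93  94  93  91  93  91  91  93]
 [ 93  81  81  90  94  94  93  92  91  92  92]
 [ 94  86  85  94 101  98  93  90  91  91  91]
 [ 97  91  91 105 119 120 101  88  89  90  92]
 [ 96  93  98 119 144 154 134 107  90  90  92]
 [ 98  97 100 123 144 161 161 138  97  90  93]
 [ 97  98  98 110 127 145 152 125  91  89  93]
 [ 98  97  96  99 109 122 126 102  84  90  93]
 [ 97  96  96  95  98 106 106  93  87  92  94]
 [ 99  98  96  95  96  97  95  90  91  94  94]
 [ 97  97  95  96  95  94  91  90  93  94  95]]
top 229.24143302180684 153.51791277258567 [0.5896 0.2309 0.145 ]
B [0.5629037  0.22812038 0.07433554] -6.192352344449751
pred crop: BR front [286. 339.] BR back [292. 336.] BL front [218. 285.] keyhole front [244. 216.] keyhole back [251. 213.] TR back [282. 166.] arm foot front -y [162. 362.]
```

View pics/z4.png

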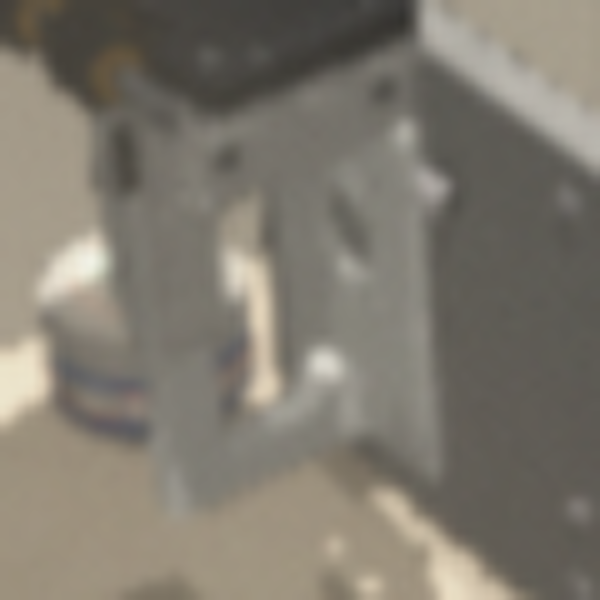

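Kinematic predictions match the side view to about 0.5 px. The stud lies some 2 mm to the left of the keyhole line. Shift, then advance by feel.

```bash
python3 -m jog '[[0,0.2,-0.1,0,0,0],[-0.3,0.2,-0.1,0,0,0],[-0.7,0.2,-0.1,0,0,0],[-1.1,0.2,-0.1,0,0,0],[-1.5,0.2,-0.1,0,0,0],[-1.5,0.2,-0.1,0,0,0],[-1.5,0.2,-0.1,0,0,0]]';python3 -m jog '[[-0.2,0,0,0,0,0],[-0.4,0,0,0,0,0],[-0.6,0,0,0,0,0],[-0.6,0,0,0,0,0]]';python3 -m jog '[[-0.1,0,0,0,0,0],[-0.2,0,0,0,0,0],[-0.3,0,0,0,0,0],[-0.3,0,0,0,0,0]]'
```

```text
time_s: 5.85
ee_pos: [0.5143, 0.2253, 0.3355]
eef_rot: [-3.142, -0.0, -3.052]
force: [0.5, 0.4, -1.8]
grip_width: 0.012
grip_force: 60.0
time_s: 6.25
ee_pos: [0.5204, 0.2259, 0.3356]
eef_rot: [-3.142, 0.0, -3.051]
force: [0.1, -0.5, -2.0]
grip_width: 0.0119
grip_force: 60.0
time_s: 6.65
ee_pos: [0.5233, 0.2262, 0.3356]
eef_rot: [-3.142, 0.0, -3.051]
force: [-0.6, 0.1, -1.9]
grip_width: 0.0115
grip_force: 60.0
```

```bash
for i in 1 2 3; do python3 -m jog '[[-0.1,0,0,0,0,0],[-0.2,0,0,0,0,0],[-0.2,0,0,0,0,0]]' | sed -n '2p;4p'; done
```

```text
ee_pos: [0.5253, 0.2264, 0.3356]
force: [-0.2, 0.2, -1.9]
ee_pos: [0.5273, 0.2265, 0.3356]
force: [0.0, 0.2, -2.8]
ee_pos: [0.5292, 0.2267, 0.3356]
force: [0.2, -0.5, -2.6]
```

```bash
for i in 1 2 3 4; do python3 -m jog '[[-0.05,0,0,0,0,0],[-0.1,0,0,0,0,0],[-0.1,0,0,0,0,0]]' | sed -n '2p;4p'; done
```

```text
ee_pos: [0.5302, 0.2268, 0.3357]
force: [0.4, -0.3, -2.2]
ee_pos: [0.5309, 0.227, 0.3356]
force: [-5.5, 0.1, 0.4]
ee_pos: [0.5316, 0.2272, 0.3356]
force: [-11.8, 1.6, 3.9]
ee_pos: [0.532, 0.2273, 0.3357]
force: [-22.5, -3.0, 8.5]
```

Firm contact at about 31.5 mm, stiffer than the stud spring and at the panel's expected distance, so the head is in the keyhole. Back off a little and feel sideways.

```bash
python3 -m jog '[[0.2,0,0,0,0,0],[0.35,0,0,0,0,0],[0.35,0,0,0,0,0]]' | sed -n '2p;4p'; for i in 1 2 3 4 5; do python3 -m jog '[[0,0.05,0,0,0,0],[0,0.1,0,0,0,0],[0,0.1,0,0,0,0]]' | sed -n '2p;4p'; done
```

```text
ee_pos: [0.5297, 0.2268, 0.3357]
force: [-1.0, -0.5, -2.2]
ee_pos: [0.5296, 0.2278, 0.3356]
force: [-1.0, 0.4, -2.8]
ee_pos: [0.5295, 0.2288, 0.3356]
force: [-0.4, 0.9, -2.5]
ee_pos: [0.5294, 0.2298, 0.3356]
force: [0.8, -0.2, -2.4]
ee_pos: [0.5293, 0.2308, 0.3356]
force: [-0.5, -0.2, -3.2]
ee_pos: [0.5292, 0.2318, 0.3357]
force: [0.5, 0.5, -2.0]
```

```bash
for i in 1 2 3 4; do python3 -m jog '[[0,0.05,0,0,0,0],[0,0.1,0,0,0,0],[0,0.1,0,0,0,0]]' | sed -n '2p;4p'; done
```

```text
ee_pos: [0.5291, 0.2328, 0.3357]
force: [1.0, -1.2, -2.1]
ee_pos: [0.529, 0.2338, 0.3356]
force: [-0.6, -0.0, -2.8]
ee_pos: [0.529, 0.2345, 0.3356]
force: [0.6, -3.8, -1.7]
ee_pos: [0.529, 0.2353, 0.3356]
force: [0.4, -7.9, -1.0]
```

```bash
python3 -m jog '[[0,-0.3,0,0,0,0],[0,-0.6,0,0,0,0],[0,-0.8,0,0,0,0],[0,-0.8,0,0,0,0]]' | sed -n '2p;4p'; for i in 1 2 3 4; do python3 -m jog '[[0,-0.05,0,0,0,0],[0,-0.1,0,0,0,0],[0,-0.1,0,0,0,0]]' | sed -n '2p;4p'; done
```

```text
ee_pos: [0.5296, 0.2276, 0.3357]
force: [-0.2, 0.0, -2.4]
ee_pos: [0.5296, 0.2268, 0.3356]
force: [0.5, 0.1, -2.4]
ee_pos: [0.5297, 0.2258, 0.3356]
force: [0.1, -0.4, -2.4]
ee_pos: [0.5298, 0.2247, 0.3356]
force: [0.3, -0.5, -1.9]
ee_pos: [0.5299, 0.2237, 0.3357]
force: [0.4, 1.2, -2.1]
```

The plate sits behind the head now, so it's the 7 mm shank that touches, giving about 19 mm of play. I'll find the other side.

```bash
python3 -m jog '[[0,-0.2,0,0,0,0],[0,-0.4,0,0,0,0],[0,-0.5,0,0,0,0],[0,-0.5,0,0,0,0]]' | sed -n '2p;4p'; for i in 1 2 3 4 5 6; do python3 -m jog '[[0,-0.05,0,0,0,0],[0,-0.1,0,0,0,0],[0,-0.1,0,0,0,0]]' | sed -n '2p;4p'; done
```

```text
ee_pos: [0.5304, 0.2186, 0.3357]
force: [-0.2, -0.6, -2.5]
ee_pos: [0.5305, 0.2178, 0.3356]
force: [-0.5, 0.5, -2.8]
ee_pos: [0.5306, 0.2168, 0.3356]
force: [-0.2, 0.6, -1.9]
ee_pos: [0.5307, 0.2158, 0.3357]
force: [-0.9, -0.2, -1.5]
ee_pos: [0.5307, 0.2148, 0.3357]
force: [-0.3, 0.2, -2.6]
ee_pos: [0.5308, 0.2141, 0.3357]
force: [0.6, 4.4, -2.8]
ee_pos: [0.5308, 0.2135, 0.3357]
force: [-0.8, 8.3, -2.1]
```

Centre is y≈0.2244, with 19.1 mm of play as expected. Centre it, press lightly, and start sliding down.

```bash
python3 -m jog '[[0,0.4,0,0,0,0],[0,0.8,0,0,0,0],[0,1.16,0,0,0,0],[-0.1,1.16,0,0,0,0],[-0.15,1.16,0,0,0,0],[-0.15,1.16,0,0,0,0]]' | sed -n '2,4p'; for i in 1 2 3; do python3 -m jog '[[0,0,0.1,0,0,0],[0,0,0.2,0,0,0],[0,0,0.3,0,0,0],[0,0,0.3,0,0,0]]' | sed -n '2,4p'; done
```

```text
ee_pos: [0.5312, 0.2246, 0.3355]
eef_rot: [3.141, -0.002, -3.051]
force: [-4.6, 1.3, 0.6]
ee_pos: [0.5312, 0.2244, 0.3324]
eef_rot: [-3.141, -0.001, -3.052]
force: [-4.7, -0.3, -0.7]
ee_pos: [0.5312, 0.2244, 0.3295]
eef_rot: [-3.141, -0.001, -3.052]
force: [-5.7, -0.1, -0.5]
ee_pos: [0.5312, 0.2244, 0.3265]
eef_rot: [-3.141, -0.001, -3.052]
force: [-5.2, 0.2, 0.3]
```

```bash
for i in 1 2 3 4 5; do python3 -m jog '[[0,0,0.1,0,0,0],[0,0,0.2,0,0,0],[0,0,0.3,0,0,0],[0,0,0.3,0,0,0]]' | sed -n '2,4p'; done
```

```text
ee_pos: [0.5312, 0.2245, 0.3237]
eef_rot: [-3.142, -0.001, -3.052]
force: [-5.5, -0.1, 2.0]
ee_pos: [0.5312, 0.2246, 0.3214]
eef_rot: [3.141, -0.0, -3.052]
force: [-9.0, 0.2, 7.8]
ee_pos: [0.5312, 0.2245, 0.3183]
eef_rot: [3.141, -0.001, -3.052]
force: [-7.2, 0.7, 7.3]
ee_pos: [0.5312, 0.2246, 0.3156]
eef_rot: [3.141, -0.0, -3.052]
force: [-8.1, 0.5, 9.4]
ee_pos: [0.5312, 0.2246, 0.3126]
eef_rot: [3.141, -0.0, -3.052]
force: [-8.5, 0.8, 9.2]
```

```bash
python3 -m jog '[[0,0,0.1,0,0,0],[0,0,0.2,0,0,0],[0,0,0.3,0,0,0],[0,0,0.3,0,0,0]]' | sed -n '2,4p'; for i in 1 2 3; do python3 -m jog '[[0,0,0.1,0,0,0],[0,0,0.1,0,0,0],[0,0,0.1,0,0,0]]' | sed -n '2,4p'; done
```

```text
ee_pos: [0.5312, 0.2246, 0.3096]
eef_rot: [3.141, -0.0, -3.052]
force: [-9.4, 0.8, 8.8]
ee_pos: [0.5312, 0.2246, 0.3086]
eef_rot: [3.141, -0.0, -3.052]
force: [-8.6, 0.5, 10.4]
ee_pos: [0.5312, 0.2246, 0.3076]
eef_rot: [3.141, -0.0, -3.052]
force: [-8.7, 0.8, 10.1]
ee_pos: [0.5312, 0.2246, 0.3067]
eef_rot: [3.141, -0.0, -3.052]
force: [-8.4, 0.8, 9.3]
```

```bash
for i in 1 2 3; do python3 -m jog '[[0,0,0.05,0,0,0],[0,0,0.05,0,0,0],[0,0,0.05,0,0,0]]' | sed -n '2p;4p'; done
```

```text
ee_pos: [0.5312, 0.2246, 0.3062]
force: [-9.7, 0.1, 12.2]
ee_pos: [0.5312, 0.2246, 0.3061]
force: [-11.4, -0.0, 14.9]
ee_pos: [0.5311, 0.2246, 0.306]
force: [-13.9, 0.1, 20.4]
```

It hit a hard stop at z=0.306, exactly the expected home height (force rose 9→20 N). Unload and release.

```bash
python3 -m jog '[[0.1,0,-0.08,0,0,0],[0.1,0,-0.08,0,0,0],[0.1,0,-0.08,0,0,0]]' | sed -n '2,4p'; python3 -m jog '[[0,0,0,0,0,0],[0,0,0,0,0,0],[0,0,0,0,0,0],[0,0,0,0,0,0],[0,0,0,0,0,0],[0,0,0,0,0,0],[0,0,0,0,0,0],[0,0,0,0,0,0]]' 50
```

```text
ee_pos: [0.5306, 0.2245, 0.3059]
eef_rot: [3.141, 0.002, -3.052]
force: [-3.1, -0.1, 8.7]
time_s: 22.65
ee_pos: [0.5304, 0.2244, 0.3049]
eef_rot: [-3.142, -0.0, -3.051]
force: [-0.2, -0.3, 0.4]
grip_width: 0.0472
grip_force: 0.0
```

```bash
python3 -m jog '[[0,0,-1,0,0,0],[0,0,-3,0,0,0],[0,0,-6,0,0,0],[0,0,-9,0,0,0],[0,0,-12,0,0,0],[3,0,-12,0,0,0],[7,0,-12,0,0,0],[11,0,-12,0,0,0]]' | sed -n '2,4p';python3 -m jog '[[4,3,0,0,0,0],[8,7,0,0,0,0],[10,11,0,0,0,0],[12,15,0,0,0,0],[12,18,0,0,0,0],[12,18,0,0,0,0]]' | sed -n '2,4p'
python3 - <<'E'
from h import *
st()
s=cam('side','s5.png')['img'];t=cam('top','t5.png')['img']
f=lambda x:cv2.resize(x,(400,400),interpolation=cv2.INTER_CUBIC)
cv2.imwrite('pics/z5.png',np.hstack([f(s[95:195,235:335]),f(t[120:220,180:280])]))
E
```

```text
ee_pos: [0.4194, 0.2142, 0.4255]
eef_rot: [3.141, 0.001, -3.052]
force: [0.4, 0.7, 0.0]
ee_pos: [0.2839, 0.3853, 0.4255]
eef_rot: [3.141, 0.0, -3.048]
force: [-0.4, 0.4, -0.3]
24.05 [0.2839 0.3853 0.4255] [ 3.1408e+00  4.0000e-04 -3.0481e+00] [-0.38  0.4  -0.28] 0.04684503768931055 [ 0.859  0.123  1.686  0.     1.332 -0.805]
```

View pics/z5.png

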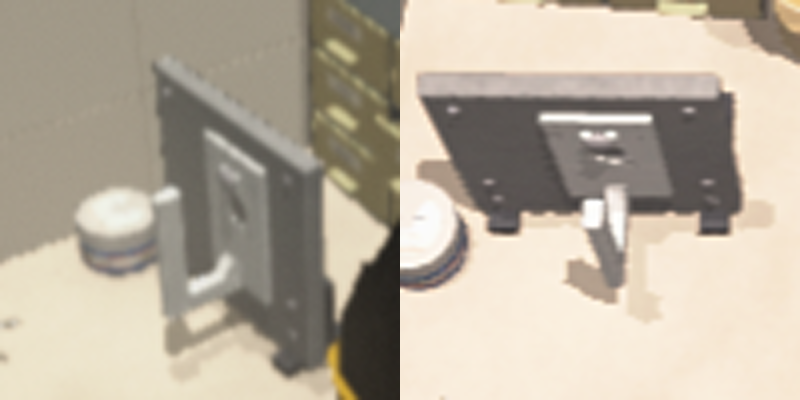

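The bracket hangs flat and upright. The stud head sits at the slot's upper end, at (600,137) in the right-hand crop, with the open keyhole below it. The pot beside it hasn't moved, so I'm handing in.

```bash
python3 -c "
from station import ctrl
print(ctrl.hand_in())"
```

```text
the job is handed in; nothing more can be done
None
```

The bracket is hung on the stud and was pushed down until it hit the stop at the expected home height; after release the cameras showed it staying flat and upright, and I handed the job in at about 24 s of the 72 s allowed (no verdict was returned).

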